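# Screw an objective into an inverted microscope's nosepiece

## Robot

A 6-joint arm with a two-finger parallel gripper is mounted at the origin on the work surface. World frame = base frame: x ahead of the robot, y to its left, z up, the work surface at z = 0. Lengths are in m, angles in rad, forces in N, time in s.
With the tool pointing down it reaches from about 0.35 to 0.85 m from the base axis. Payload 8.1 kg.
Tool frame: the origin (TCP) lies at the very end of the fingers, on their centre line; the grasp point (between the pads) lies 19 mm behind it; x points along the fingers, y is the direction in which the jaws open and shut, and the axes are right-handed (so a half turn about x gives the same grasp; the last joint's range is limited). The gripper opens to 93 mm and grips with 3 to 60 N. Pads are 15 mm wide; open, the fingers measure 128 mm over their backs; the gripper's body (75 mm by 188 mm) begins 65 mm behind the grasp point.
Start: joints at [1.208, 0.13, 1.488, -0, 1.523, -0.085], TCP at [0.165, 0.577, 0.191] pointing down, gripper open.
Joint ranges: [-2.96, 2.96], [-0.89, 2.26], [0.02, 2.5], [-1.34, 4.48], [0, 2.73], [-2.66, 2.66]. Speed limits (rad/s): [2.39, 2.39, 2.79, 3.14, 3.14, 3.14].

## Interface

Orientations are given as a rotation vector (axis times angle).
In Python, from plant import * gives the robot as it stands. The module is installed in compiled form; this text tells all that it offers.
- The arm moves only by the tool apply_moves, never from a script. Its argument "series" is a list of rows, each an object with "jaw": the gripper's target within -1 to 1 (shut at 1, half-way at 0, fully open at -1); "linear": the shift along the tool's x, y, z normalised to -1 to 1, where 1 is 0.6 m, a list of three; "roll": the turn about the tool's x normalised to -1 to 1, where 1 is 30 degrees. A call has 1 to 20 rows; each row is the pose to reach, as a shift and turn from the pose measured when the call began, along the tool's axes at that moment; what a row does not reach only later rows make up. A row lasts 1/8 s, in which the tool goes at most 62.5 mm and 10.7 degrees, less where a joint would pass 70% of its speed; a pose out of reach is approached as far as the arm can. A call with a number of a shift or a turn outside -1 to 1 is refused whole. A call with a gripper value outside its range is refused whole. The fingers move at their own pace and stop on an object; "force" is the grip in N (left out, the last holds). Time passes only in rows, so rows that repeat a pose let the fingers close. It gives the time, the measured TCP pose, the force and the opening at its end, in the units of the state.
- read_state(): the state, without advancing time (a new reading comes with each control period).
- read_camera(name): name is "scene" or "side" or "wrist"; returns a dict with "pixels" (420x560x3 uint8, blue, green, red), "intrinsics" (3x3 intrinsics, pixels), "rvec" (rotation vector, rad) and "tvec" (3), from world to camera coordinates, as OpenCV has them; the wrist camera has in their place "tool_from_camera" (4x4, takes a point from camera to tool coordinates, whose origin is the TCP and whose axes are the tool frame's). Camera axes: x right, y down, z forward; pixel columns grow to the right and rows downward; lengths in m; the calibration is good to about 2 mm. A picture is of the moment at which its call begins: read the wrist's pose just before it. There is no depth.
- close_job(): hands the job in, once; it reports no verdict.
The state is a dict: "t": time; "q": joint angles; "dq": joint speeds; "joint_torque": joint torques, N m; "tool_pos": TCP position; "orientation": TCP orientation; "force": force on the tool from outside, world axes, zero at the start; "wrist_torque": the same for the moment, N m; "opening": finger opening in m.
Only numpy, scipy, OpenCV 4.12 (cv2) and the standard library are available. Lean on these libraries where they do the work, as an engineer would, in place of code of your own. Each camera call takes 0.05 s, during which the arm holds its last target. There are 200 camera calls.

## Task

Take the taller of the two microscope objectives out of its rack and screw it, thread down, into the open port on top of the microscope. Rest it lightly in the port, turn it backward (counter-clockwise seen from above) until you feel the thread start drop, then turn it forward (clockwise) until its collar sits fully home on the port, and let go; press and twist gently, never force it against a jam, and leave the shorter objective, the vials and the slide box alone.

Things in the scene. Friction and masses are not known exactly. Their poses are not given: they have to be found in the camera images.
- objective_mid (a point): taller objective, to be mounted: upright metal cylinder. Point on its axis, half-way up: 32 mm above the seating plane (underside of its knurled collar), 32 mm below its top; z up. Collar 46 mm across, 8 mm high; round barrel 38 mm across from 8 to 52 mm above the seating plane, then a cone to 22 mm at the top. About 0.2 kg. Starts upright in a rack hole, collar on the rack's top
- lugs (a point): on the same objective's axis, 18 mm below the seating plane, level with the undersides of its thread lugs: three, 4 mm thick, 120 degrees apart (one on this point's x axis), 34 mm across over their ends. The shank between is 26 mm across and 26 mm long from the seating plane, its last 7 mm tapering to 18 mm
- port (a point): centre of the open port, in the flat top face of the microscope's nosepiece (round dark collar 92 mm across), 120 mm above the bench, z up. The mouth is 39 mm across and takes shank and lugs with 2.5 mm to spare. The objective is home when its collar sits on this face (objective_mid 32 mm above this point). Moves down with joint carriage
- ledge (a point): on the port's axis, 5.5 mm below its face: level top of a ring ledge, hole 28 mm across, with three 30-degree gaps 120 degrees apart at an unknown angle, different each time, not tied to this point's axes. Lugs on the ledge: collar 12.5 mm above the face. Turned counter-clockwise from above they slide at most 120 degrees, then drop 8.5 mm into the gaps (collar 4 mm above the face)
- thread (a point): on the port's axis, 14 mm below its face: floor of the gaps. Lugs dropped there cannot turn further back; turned clockwise they run down under the ledge, a thread sinking 4.8 mm per rad with 1.5 mm of up-down play. The collar meets the face after 1.0 to 1.3 rad; the thread draws tight about 0.3 rad later. A stop just counter-clockwise of each gap jams lugs turned clockwise on the ledge
- carriage (a joint): how far the nosepiece is pressed down on its spring, m: 0 free, at most 0.012. It gives way only above about 5.5 N of push, then 1 mm per 2 N (7 mm is about 19 N)
- scope: inverted microscope, fixed; origin on the bench straight below the port, axes as port. Its white base, 70 mm high, reaches 90 mm either way in x and from 60 mm on the -y side to 220 mm on the +y side; the eyepiece block on it, up to 215 mm above the bench, begins 140 mm from the port on the +y side
- objective: the taller objective again: origin on its axis in the seating plane (underside of the collar), z up. Let down on a stop in the port (4.5 mm high, 8 degrees wide) or on a gap's edge, a lug can catch and the objective stands up to 4.5 mm higher than on the ledge: ease it forward up to 15 degrees to let it drop, or lift it over. Sliding takes under 0.15 N m of twist; 0.2 N m or more means a jam, do not force it
- rack: fixed grey block, 70 x 150 x 45 mm, with two upright holes, 39 mm across, 90 mm apart along its y; origin at the centre of its underside
- short_mid (a point): the shorter objective, a bystander in the rack's other hole, 90 mm from the taller one: same widths, 36 mm tall above the rack; this point is on its axis, 18 mm above its seating plane
- vial_a: small capped glass vial, 24 mm across, 42 mm tall, standing on the bench; origin at the centre of its underside; bystander
- vial_b: another such vial; bystander
- slide_box: flat box for slides, 85 x 100 x 34 mm, lying on the bench; origin at the centre of its underside; bystander
There are look-alikes about, which are no part of the job. Leave any blue look-alike of the objective alone.

How it is judged:
By the outcome, as a careful person would: the job done as asked, in the order asked, and still so for the second after the job is handed in, with the robot touching nothing.
It also fails if it takes over 69 s, if anything falls off the work surface, if the arm or the gripper's body presses on something with over 40 N, if the wrist force passes 120 N, or if a joint passes its speed limit or range.

## Working session

There is one attempt and no reset: what is moved stays moved. The work goes in short steps, Python scripts to look and compute and a tool call to move; the robot and the scene stay as the last step left them, time stands still between calls to the robot, and variables do not carry over. Pictures are saved under pics/ and viewed, about 8 in all and at most 12, crops included, and the job is handed in when it is done.

Besides the shell and the picture viewer there is one more tool, called after "Emit:" by a JSON object that holds its "op" and its "data", one argument or row to a line. apply_moves: Moves the arm, as the interface text tells. Its arguments: {"type":"object","properties":{"series":{"type":"array"},"force":{"type":"number"}},"required":["series"]}

```bash
mkdir -p pics; cat > h.py <<'E'
from plant import *
import numpy as np, cv2
from scipy.spatial.transform import Rotation as R
def cam(n):
    s=read_state(); c=read_camera(n); K=np.array(c["intrinsics"])
    if n=="wrist":
        T=np.eye(4); T[:3,:3]=R.from_rotvec(s["orientation"]).as_matrix(); T[:3,3]=s["tool_pos"]
        M=T@np.array(c["tool_from_camera"]); Rw,o=M[:3,:3],M[:3,3]
    else:
        Rc=R.from_rotvec(np.ravel(c["rvec"])).as_matrix(); Rw=Rc.T; o=-Rc.T@np.ravel(c["tvec"])
    return np.array(c["pixels"]),K,Rw,o
def ray(u,v,K,Rw,o,z):
    d=Rw@np.linalg.solve(K,[u,v,1.]); return o+d*(z-o[2])/d[2]
def proj(p,K,Rw,o):
    q=K@(Rw.T@(np.array(p)-o)); return q[:2]/q[2]
E
python3 - <<'E'
from h import *
s=read_state();print({k:np.round(v,3) for k,v in s.items()}); print(R.from_rotvec(s["orientation"]).as_matrix().round(3))
for n in("scene","side","wrist"):
    im,K,Rw,o=cam(n); cv2.imwrite(f"pics/{n}0.png",im); np.savez(f"pics/{n}0.npz",im=im,K=K,Rw=Rw,o=o); print(n,o.round(3),K[0,0],Rw[:,2].round(2))
E
```

```text
{'t': np.float64(0.0), 'q': array([ 1.208,  0.131,  1.489, -0.   ,  1.523, -0.085]), 'dq': array([-0.   , -0.001,  0.001,  0.001, -0.   , -0.001]), 'joint_torque': array([-1.0000e-03, -5.5985e+01, -4.9175e+01,  7.7000e-02,  3.6000e-02,
       -0.0000e+00]), 'tool_pos': array([0.164, 0.576, 0.19 ]), 'orientation': array([ 0.217,  1.56 , -0.219]), 'force': array([ 0.599, -0.2  , -0.368]), 'wrist_torque': array([-0.023,  0.059,  0.014]), 'opening': np.float64(0.093)}
[[-0.001  0.274  0.962]
 [-0.002  0.962 -0.274]
 [-1.    -0.002 -0.   ]]
scene [ 0.886 -0.418  0.647] 382.1205080005336 [-0.4   0.49 -0.77]
side [ 0.18  -0.731  0.59 ] 507.7036216274674 [ 0.43  0.72 -0.54]
wrist [0.097 0.597 0.384] 307.6421547680272 [ 0.24 -0.07 -0.97]
```

View pics/scene0.png

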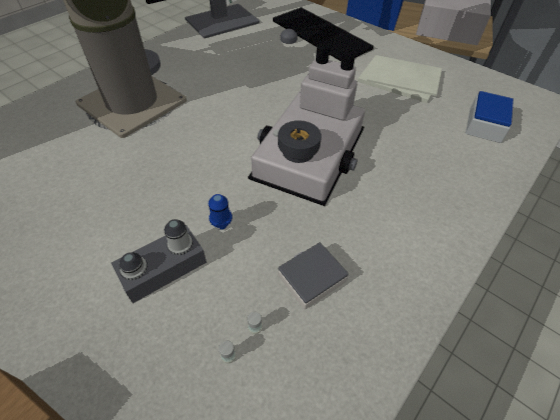

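View pics/side0.png

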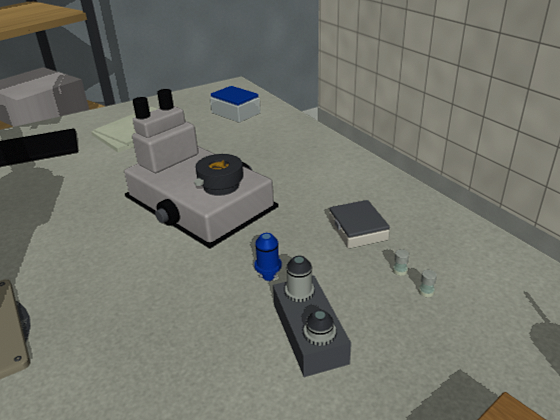

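Scene view: taller objective at about (177,235), shorter at (131,264), blue decoy at (220,210), port at (299,137). Side view: taller at (300,275), shorter at (320,327), port at (220,168).

```bash
python3 - <<'E'
from h import *
D={n:np.load(f"pics/{n}0.npz") for n in("scene","side")}
def g(n):d=D[n];return d["K"],d["Rw"],d["o"]
for nm,a,b,z in(("top",(176,223),(300,260),.109),("port",(299,134),(220,163),.12)):
    for n,p in(("scene",a),("side",b)): print(nm,n,ray(*p,*g(n),z).round(4))
def crop(n,x,y,w=50,h=37): return cv2.resize(D[n]["im"][y-h:y+h,x-w:x+w],(400,296),interpolation=cv2.INTER_CUBIC)
cv2.imwrite("pics/c1.png",np.vstack([np.hstack([crop("scene",177,235),crop("scene",299,137)]),np.hstack([crop("side",300,275),crop("side",220,168)])]))
E
```

```text
top scene [ 0.4966 -0.2276  0.109 ]
top side [ 0.4939 -0.2334  0.109 ]
port scene [0.5167 0.0895 0.12  ]
port side [0.5181 0.0928 0.12  ]
```

View pics/c1.png

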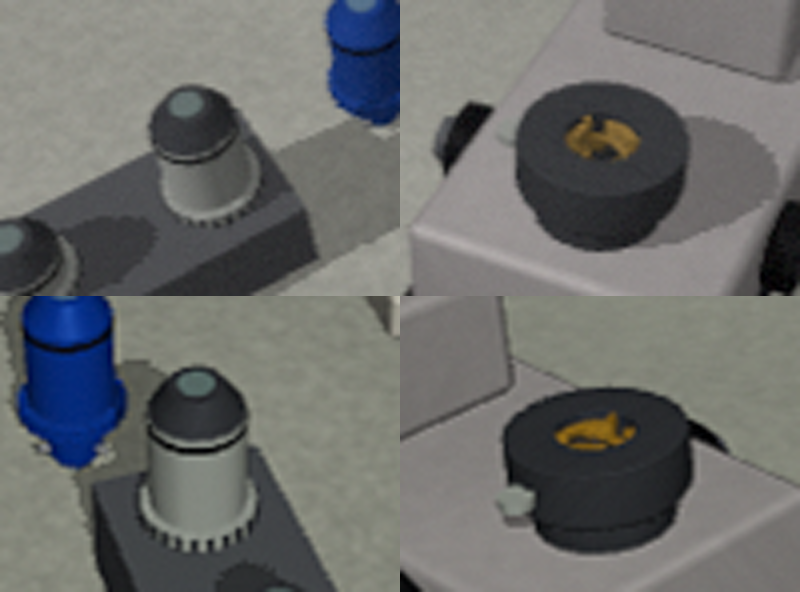

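```bash
python3 - <<'E'
from h import *
D={n:np.load(f"pics/{n}0.npz") for n in("scene","side")}
def g(n):d=D[n];return d["K"],d["Rw"],d["o"]
def tri(a,b):
    A=[];c=[]
    for n,p in(("scene",a),("side",b)):
        K,Rw,o=g(n); d=Rw@np.linalg.solve(K,[*p,1]); d/=np.linalg.norm(d); P=np.eye(3)-np.outer(d,d);A.append(P);c.append(P@o)
    return np.linalg.lstsq(np.vstack(A),np.hstack(c),rcond=None)[0].round(4)
for nm,a,b,z in(("top",(174.3,223.2),(299.2,260),.109),("short",(129.5,257),(319.5,316),.081),("port",(299.7,134.7),(219.5,165.5),.12),("blue",(217.5,198.5),(266.5,236.5),.09),("boxtop",(313,268),(358,216),.034)):
    print(nm,tri(a,b),*[ray(*p,*g(n),z).round(4) for n,p in(("scene",a),("side",b))])
E
```

```text
top [ 0.494  -0.2299  0.1073] [ 0.4947 -0.2298  0.109 ] [ 0.4929 -0.2327  0.109 ]
short [ 0.4709 -0.3169  0.0773] [ 0.4731 -0.3169  0.081 ] [ 0.469  -0.3207  0.081 ]
port [0.5163 0.0927 0.1154] [0.5192 0.0887 0.12  ] [0.5129 0.084  0.12  ]
blue [ 0.4948 -0.1297  0.0877] [ 0.4967 -0.1313  0.09  ] [ 0.4933 -0.1319  0.09  ]
boxtop [ 0.7099 -0.1031  0.0329] [ 0.7097 -0.1028  0.034 ] [ 0.7087 -0.1055  0.034 ]
```

Emit:
{"op": "apply_moves", "data": {
  "series": [
    {"jaw": -1,"linear": [-0.1,0,0],"roll": 0},
    {"jaw": -1,"linear": [-0.15,0,0],"roll": 0},
    {"jaw": -1,"linear": [-0.15,-0.57,0.45],"roll": 1},
    {"jaw": -1,"linear": [-0.15,-0.57,0.45],"roll": 1},
    {"jaw": -1,"linear": [-0.15,-0.57,0.45],"roll": 1},
    {"jaw": -1,"linear": [-0.15,-0.57,0.45],"roll": 1},
    {"jaw": -1,"linear": [-0.15,-0.57,0.45],"roll": 1},
    {"jaw": -1,"linear": [-0.15,-0.57,0.45],"roll": 1},
    {"jaw": -1,"linear": [-0.15,-0.57,0.45],"roll": 1},
    {"jaw": -1,"linear": [-0.15,-0.57,0.45],"roll": 1},
    {"jaw": -1,"linear": [-0.15,-0.57,0.45],"roll": 1}
  ]
}}

```text
t: 1.52
tool_pos: [0.3302, 0.1739, 0.2809]
orientation: [0.627, 1.479, -0.628]
force: [-0.0, 0.6, -0.4]
opening: 0.0931
```

```bash
cat > go.py <<'E'
from h import *
import sys
s=read_state(); M=R.from_rotvec(s["orientation"]).as_matrix()
print("t",round(float(s["t"]),2),"pos",np.round(s["tool_pos"],4),"q",np.round(s["q"],3),"F",np.round(s["force"],1),"T",np.round(s["wrist_torque"],2),"op",round(float(s["opening"]),4),"yaw",np.degrees(np.arctan2(M[1,1],M[0,1])).round(2),"tilt",M[2].round(3))
if len(sys.argv)>3: print("lin",(M.T@(np.array(sys.argv[1:4],float)-s["tool_pos"])/.6).round(4))
E
python3 go.py .494 -.231 .2
```

```text
t 1.52 pos [0.3302 0.1739 0.2809] q [ 3.480e-01 -5.240e-01  1.898e+00 -1.000e-03  1.769e+00 -4.200e-01] F [-0.   0.6 -0.4] T [-0.04  0.03  0.07] op 0.0931 yaw 44.0 tilt [-1.    -0.001  0.   ]
lin [ 0.1352 -0.2723  0.6751]
```

Emit:
{"op": "apply_moves", "data": {
  "series": [
    {"jaw": -1,"linear": [0,-0.272,0.675],"roll": 1},
    {"jaw": -1,"linear": [0,-0.272,0.675],"roll": 1},
    {"jaw": -1,"linear": [0,-0.272,0.675],"roll": 1},
    {"jaw": -1,"linear": [0,-0.272,0.675],"roll": 1},
    {"jaw": -1,"linear": [0,-0.272,0.675],"roll": 1},
    {"jaw": -1,"linear": [0,-0.272,0.675],"roll": 1},
    {"jaw": -1,"linear": [0,-0.272,0.675],"roll": 1},
    {"jaw": -1,"linear": [0,-0.272,0.675],"roll": 1},
    {"jaw": -1,"linear": [0,-0.272,0.675],"roll": 1},
    {"jaw": -1,"linear": [0,-0.272,0.675],"roll": 1}
  ]
}}

```text
t: 2.78
tool_pos: [0.4947, -0.2286, 0.2817]
orientation: [1.024, 1.315, -1.025]
force: [0.1, -1.1, -0.9]
opening: 0.093
```

Emit:
{"op": "apply_moves", "data": {
  "series": [
    {"jaw": -1,"linear": [0.08,0,0],"roll": 1},
    {"jaw": -1,"linear": [0.08,0,0],"roll": 1},
    {"jaw": -1,"linear": [0.08,0,0],"roll": 1},
    {"jaw": -1,"linear": [0.08,0,0],"roll": 1},
    {"jaw": -1,"linear": [0.08,0,0],"roll": 1}
  ]
}}

```text
t: 3.4
tool_pos: [0.495, -0.228, 0.2345]
orientation: [1.406, 1.066, -1.406]
force: [-0.0, -0.1, -0.0]
opening: 0.093
```

```bash
python3 go.py .494 -.231 .2; python3 - <<'E'
from h import *
im,K,Rw,o=cam("wrist"); np.savez("pics/w1.npz",im=im,K=K,Rw=Rw,o=o); print(o.round(3))
for p in((.494,-.231,.109),(.494,-.231,.045)): print(proj(p,K,Rw,o).round(1))
cv2.imwrite("pics/w1.png",im)
E
```

```text
t 3.4 pos [ 0.495  -0.228   0.2345] q [-5.250e-01 -3.500e-02  1.581e+00 -1.000e-03  1.594e+00 -2.530e-01] F [-0.  -0.1 -0. ] T [-0.1   0.08  0.04] op 0.093 yaw -15.57 tilt [-1.     0.002  0.001]
lin [ 0.0574 -0.0003  0.0053]
[ 0.514 -0.16   0.428]
[273.7 203.7]
[273.6 192.3]
```

View pics/w1.png

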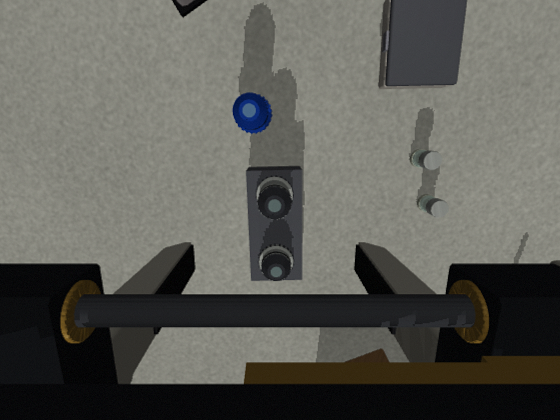

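The wrist view shows the taller objective's top at (274,205), predicted (273.7,203.7). The estimate is good to about 1 mm, and the jaws lie across the rack. I'll go down and grip.

Emit:
{"op": "apply_moves", "data": {
  "series": [
    {"jaw": -1,"linear": [0.08,0,0.007],"roll": 0},
    {"jaw": -1,"linear": [0.16,0,0.007],"roll": 0},
    {"jaw": -1,"linear": [0.23,0,0.007],"roll": 0},
    {"jaw": -1,"linear": [0.27,0,0.007],"roll": 0},
    {"jaw": -1,"linear": [0.291,0,0.007],"roll": 0},
    {"jaw": -1,"linear": [0.291,0,0.007],"roll": 0},
    {"jaw": -1,"linear": [0.291,0,0.007],"roll": 0}
  ],
  "force": 25
}}

```text
t: 4.32
tool_pos: [0.495, -0.233, 0.0613]
orientation: [1.407, 1.064, -1.405]
force: [1.4, -0.0, 0.6]
opening: 0.0928
```

```bash
python3 go.py .4935 -.232 .06; python3 - <<'E'
from h import *
im,K,Rw,o=cam("wrist"); print(o.round(3))
for p in((.4935,-.232,.109),(.4935,-.232,.045)): print(proj(p,K,Rw,o).round(1))
cv2.imwrite("pics/w2.png",im)
E
```

```text
t 4.33 pos [ 0.495  -0.233   0.0613] q [-5.330e-01  8.600e-02  1.780e+00 -1.000e-03  1.272e+00 -2.610e-01] F [ 1.4 -0.   0.6] T [-0.07  0.14  0.06] op 0.0928 yaw -15.6 tilt [-1.     0.004  0.002]
lin [ 0.0021 -0.0029 -0.001 ]
[ 0.513 -0.164  0.255]
[271.2 272.2]
[271.6 232.9]
```

View pics/w2.png

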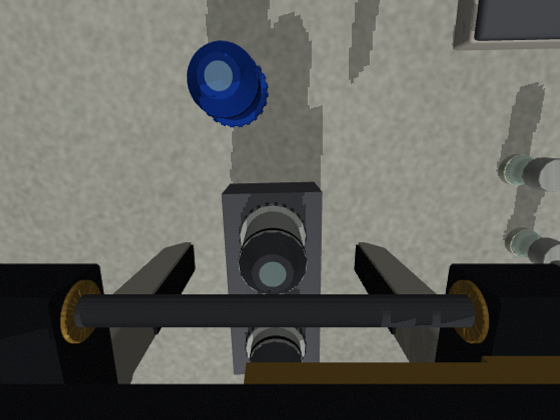

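Top circle at (272.5,273), predicted (271,272), so it is centred between the jaws. Closing.

Emit:
{"op": "apply_moves", "data": {
  "series": [
    {"jaw": 1,"linear": [0,0,0],"roll": 0},
    {"jaw": 1,"linear": [0,0,0],"roll": 0},
    {"jaw": 1,"linear": [0,0,0],"roll": 0},
    {"jaw": 1,"linear": [0,0,0],"roll": 0},
    {"jaw": 1,"linear": [0,0,0],"roll": 0},
    {"jaw": 1,"linear": [0,0,0],"roll": 0}
  ],
  "force": 25
}}

```text
t: 5.12
tool_pos: [0.495, -0.2331, 0.0613]
orientation: [1.407, 1.064, -1.405]
force: [0.5, -0.3, -2.3]
opening: 0.0376
```

```bash
python3 go.py
```

```text
t 5.12 pos [ 0.495  -0.2331  0.0613] q [-5.330e-01  8.500e-02  1.780e+00 -1.000e-03  1.272e+00 -2.610e-01] F [ 0.5 -0.3 -2.3] T [-0.09 -0.16 -0.02] op 0.0376 yaw -15.6 tilt [-1.     0.004  0.002]
```

Emit:
{"op": "apply_moves", "data": {
  "series": [
    {"jaw": 1,"linear": [-0.03,0,0],"roll": 0},
    {"jaw": 1,"linear": [-0.06,0,0],"roll": 0},
    {"jaw": 1,"linear": [-0.1,0,0],"roll": 0},
    {"jaw": 1,"linear": [-0.18,0,0],"roll": 0},
    {"jaw": 1,"linear": [-0.26,0,0],"roll": 0},
    {"jaw": 1,"linear": [-0.298,-0.02,-0.08],"roll": 0},
    {"jaw": 1,"linear": [-0.298,-0.04,-0.16],"roll": 0},
    {"jaw": 1,"linear": [-0.298,-0.065,-0.25],"roll": 0},
    {"jaw": 1,"linear": [-0.298,-0.09,-0.34],"roll": 0},
    {"jaw": 1,"linear": [-0.298,-0.109,-0.407],"roll": 0},
    {"jaw": 1,"linear": [-0.298,-0.109,-0.407],"roll": 0},
    {"jaw": 1,"linear": [-0.298,-0.109,-0.407],"roll": 0},
    {"jaw": 1,"linear": [-0.298,-0.109,-0.407],"roll": 0}
  ]
}}

```text
t: 6.75
tool_pos: [0.4973, 0.0191, 0.2399]
orientation: [1.408, 1.062, -1.406]
force: [0.5, -0.3, -1.8]
opening: 0.0368
```

```bash
python3 go.py; python3 - <<'E'
from h import *
im,K,Rw,o=cam("wrist"); np.savez("pics/w3.npz",im=im,K=K,Rw=Rw,o=o); print(o.round(3))
print(proj((.517,.09,.12),K,Rw,o).round(1)); cv2.imwrite("pics/w3.png",im)
E
```

```text
t 6.75 pos [0.4973 0.0191 0.2399] q [-0.062 -0.169  1.696 -0.003  1.611  0.211] F [ 0.5 -0.3 -1.8] T [-0.11  0.06 -0.03] op 0.0368 yaw -15.68 tilt [-1.     0.004  0.002]
[0.515 0.088 0.434]
[273.3 128.8]
```

View pics/w3.png

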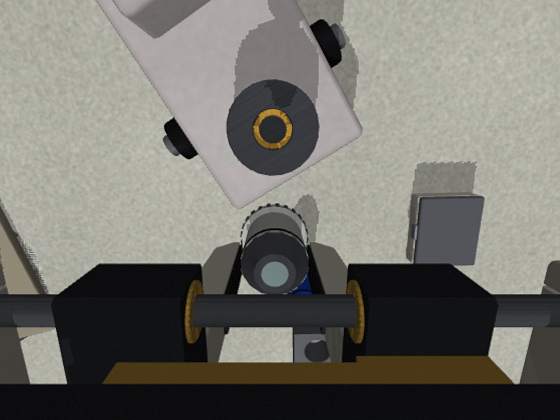

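Port ring is centred near (273,128), predicted (273.3,128.8). The held objective's top is at (274,273). I'll measure both and enlarge the ring.

```bash
python3 - <<'E'
from h import *
d=np.load("pics/w3.npz");im,K,Rw,o=[d[k] for k in("im","K","Rw","o")]
hsv=cv2.cvtColor(im,cv2.COLOR_BGR2HSV)
m=((hsv[...,0]>8)&(hsv[...,0]<30)&(hsv[...,1]>110)&(hsv[...,2]>50)).astype(np.uint8); m[:90]=0;m[170:]=0
ys,xs=np.nonzero(m[:, 230:320]);xs+=230
h=cv2.convexHull(np.c_[xs,ys].astype(np.float32)); e=cv2.fitEllipse(h);print("gold",e)
print("port via mouth z=.1145..",ray(*e[0],K,Rw,o,.1145).round(4),ray(*e[0],K,Rw,o,.12).round(4))
sub=im[75:182,220:328].max(2); g=((hsv[...,2]<100)&(hsv[...,1]<60)).astype(np.uint8)
# held top circle
t=im[255:290,255:293].astype(int); gray=t.sum(2); b=(gray>np.percentile(gray,50)).astype(np.uint8)
c=((hsv[...,0]>75)&(hsv[...,0]<110)&(hsv[...,1]>20)&(hsv[...,2]>100)).astype(np.uint8); c[:255]=0;c[295:]=0;c[:,:250]=0;c[:,300:]=0
k=max(cv2.findContours(c,0,2)[0],key=cv2.contourArea); e2=cv2.fitEllipse(cv2.convexHull(k)); print("top",e2)
s=read_state(); P=ray(*e2[0],K,Rw,o,s["tool_pos"][2]+.048); M=R.from_rotvec(s["orientation"]).as_matrix()
print("held axis",P.round(4),"in tool",(M.T@(P-s["tool_pos"])).round(4))
a=cv2.resize(im[100:160,240:305],None,fx=8,fy=8,interpolation=cv2.INTER_CUBIC); cv2.imwrite("pics/c3.png",a)
E
```

```text
gold ((272.281982421875, 128.68997192382812), (38.925655364990234, 40.665531158447266), 176.97210693359375)
port via mouth z=.1145.. [0.5161 0.0904 0.1145] [0.5161 0.0904 0.12  ]
top ((274.4461364746094, 273.73834228515625), (24.702430725097656, 26.7357120513916), 91.04780578613281)
held axis [0.4971 0.0189 0.2877] in tool [-0.048   0.0002  0.0003]
```

View pics/c3.png

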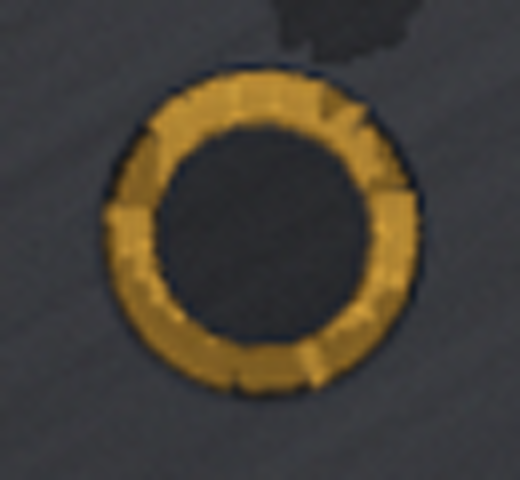

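The enlarged crop (centre at 262,230) shows gaps near 30°, 150° and 270° in the image, with a narrow stop just counter-clockwise of each, as described. Moving above the port.

```bash
python3 go.py .5163 .0906 .185
```

```text
t 6.8 pos [0.4972 0.0191 0.2397] q [-0.063 -0.169  1.696 -0.003  1.611  0.211] F [ 0.9  0.2 -2.7] T [-0.1   0.07 -0.02] op 0.0373 yaw -15.7 tilt [-1.     0.004  0.002]
lin [ 0.091  -0.002  -0.1235]
```

Emit:
{"op": "apply_moves", "data": {
  "series": [
    {"jaw": 1,"linear": [0,-0.001,-0.06],"roll": 0},
    {"jaw": 1,"linear": [0,-0.002,-0.1235],"roll": 0},
    {"jaw": 1,"linear": [0.05,-0.002,-0.1235],"roll": 0},
    {"jaw": 1,"linear": [0.091,-0.002,-0.1235],"roll": 0},
    {"jaw": 1,"linear": [0.091,-0.002,-0.1235],"roll": 0},
    {"jaw": 1,"linear": [0.091,-0.002,-0.1235],"roll": 0},
    {"jaw": 1,"linear": [0.091,-0.002,-0.1235],"roll": 0}
  ]
}}

```text
t: 7.68
tool_pos: [0.5173, 0.0903, 0.1867]
orientation: [1.41, 1.061, -1.405]
force: [0.8, -0.1, -1.6]
opening: 0.0375
```

```bash
python3 - <<'E'
from h import *
a=[]
for n,(u,v) in (("side",(220,150)),("scene",(299,120))):
    im,K,Rw,o=cam(n); print(n,proj((.5161,.0904,.151),K,Rw,o).round(0)); u,v=map(int,proj((.5161,.0904,.155),K,Rw,o)); a.append(cv2.resize(im[v-45:v+45,u-33:u+33],None,fx=6,fy=6,interpolation=cv2.INTER_CUBIC))
cv2.imwrite("pics/c4.png",np.hstack(a))
E
python3 go.py .5163 .0906 .152
```

```text
side [218. 150.]
scene [300. 122.]
t 7.78 pos [0.517  0.0904 0.1863] q [ 0.078 -0.076  1.708 -0.003  1.505  0.352] F [ 0.  -0.  -0.8] T [-0.03  0.1   0.01] op 0.0366 yaw -15.72 tilt [-1.     0.006  0.001]
lin [ 0.0571 -0.0016 -0.    ]
```

View pics/c4.png

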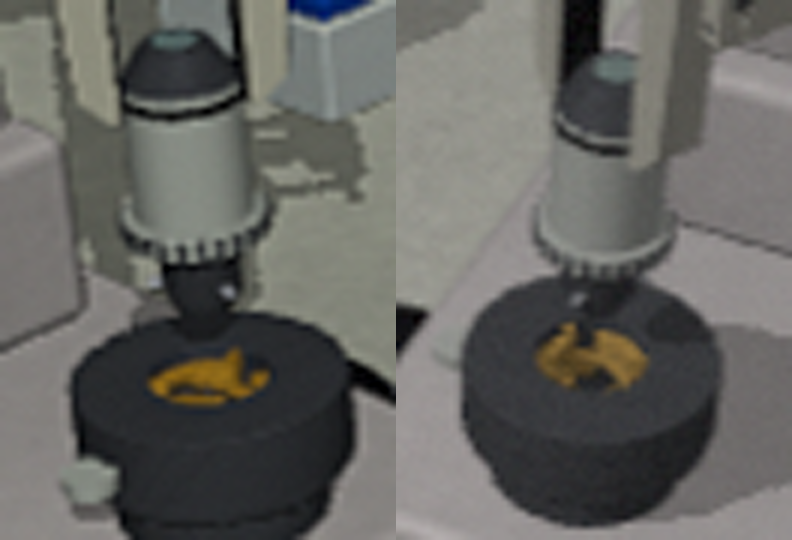

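Objective upright over the port. One lug shows at (230,290) in the side crop and (577,300) in the scene crop, so it points roughly along world -y. That is close over a stop, so I'll turn 30° backward in the air first, then go down.

Emit:
{"op": "apply_moves", "data": {
  "series": [
    {"jaw": 1,"linear": [0,-0.0015,0],"roll": -0.3},
    {"jaw": 1,"linear": [0,-0.0015,0],"roll": -0.6},
    {"jaw": 1,"linear": [0,-0.0015,0],"roll": -0.9},
    {"jaw": 1,"linear": [0,-0.0015,0],"roll": -1},
    {"jaw": 1,"linear": [0,-0.0015,0],"roll": -1}
  ]
}}

```text
t: 8.4
tool_pos: [0.5165, 0.0907, 0.1868]
orientation: [1.024, 1.31, -1.022]
force: [0.6, -0.5, -1.9]
opening: 0.0373
```

```bash
python3 go.py .5163 .0906 .152
```

```text
t 8.4 pos [0.5165 0.0907 0.1868] q [ 0.078 -0.079  1.71  -0.003  1.505 -0.17 ] F [ 0.6 -0.5 -1.9] T [-0.11  0.07  0.01] op 0.0373 yaw 14.25 tilt [-1.     0.005  0.004]
lin [ 0.0581 -0.0006 -0.0002]
```

Emit:
{"op": "apply_moves", "data": {
  "series": [
    {"jaw": 1,"linear": [0.02,0,0],"roll": 0},
    {"jaw": 1,"linear": [0.035,0,0],"roll": 0},
    {"jaw": 1,"linear": [0.045,0,0],"roll": 0},
    {"jaw": 1,"linear": [0.053,0,0],"roll": 0},
    {"jaw": 1,"linear": [0.055,0,0],"roll": 0},
    {"jaw": 1,"linear": [0.057,0,0],"roll": 0},
    {"jaw": 1,"linear": [0.059,0,0],"roll": 0},
    {"jaw": 1,"linear": [0.059,0,0],"roll": 0}
  ]
}}

```text
t: 9.4
tool_pos: [0.5167, 0.0906, 0.1515]
orientation: [1.024, 1.31, -1.021]
force: [-0.3, 0.8, -1.9]
opening: 0.0372
```

```bash
python3 go.py .5163 .0906 .150
```

```text
t 9.4 pos [0.5167 0.0906 0.1515] q [ 0.078 -0.059  1.755 -0.003  1.439 -0.17 ] F [-0.3  0.8 -1.9] T [-0.06  0.03 -0.01] op 0.0372 yaw 14.25 tilt [-1.     0.006  0.004]
lin [ 0.0026 -0.0007 -0.0002]
```

Emit:
{"op": "apply_moves", "data": {
  "series": [
    {"jaw": 1,"linear": [0.0015,0,0],"roll": 0},
    {"jaw": 1,"linear": [0.003,0,0],"roll": 0},
    {"jaw": 1,"linear": [0.0045,0,0],"roll": 0},
    {"jaw": 1,"linear": [0.0045,0,0],"roll": 0},
    {"jaw": 1,"linear": [0.0045,0,0],"roll": 0}
  ]
}}

```text
t: 10.02
tool_pos: [0.5167, 0.0906, 0.1488]
orientation: [1.024, 1.31, -1.022]
force: [0.4, 0.1, -2.6]
opening: 0.0371
```

```bash
python3 go.py .5163 .0906 .148
```

```text
t 10.03 pos [0.5167 0.0906 0.1488] q [ 0.078 -0.057  1.758 -0.003  1.434 -0.17 ] F [ 0.4  0.1 -2.6] T [-0.08  0.19  0.01] op 0.0371 yaw 14.26 tilt [-1.     0.005  0.004]
lin [ 0.0014 -0.0007 -0.0001]
```

Emit:
{"op": "apply_moves", "data": {
  "series": [
    {"jaw": 1,"linear": [0.0015,0,0],"roll": 0},
    {"jaw": 1,"linear": [0.0025,0,0],"roll": 0},
    {"jaw": 1,"linear": [0.0025,0,0],"roll": 0},
    {"jaw": 1,"linear": [0.0025,0,0],"roll": 0}
  ]
}}

```text
t: 10.52
tool_pos: [0.5169, 0.0906, 0.1477]
orientation: [1.025, 1.309, -1.021]
force: [-1.9, -0.9, 4.8]
opening: 0.0374
```

```bash
python3 go.py .5163 .0906 .147
```

```text
t 10.53 pos [0.5169 0.0906 0.1477] q [ 0.078 -0.056  1.759 -0.003  1.432 -0.17 ] F [-1.9 -0.9  4.8] T [-0.25  0.57  0.03] op 0.0374 yaw 14.25 tilt [-1.     0.006  0.004]
lin [ 0.0012 -0.001  -0.0003]
```

Emit:
{"op": "apply_moves", "data": {
  "series": [
    {"jaw": 1,"linear": [0,-0.0007,-0.0003],"roll": 0},
    {"jaw": 1,"linear": [0,-0.0007,-0.0003],"roll": -0.15},
    {"jaw": 1,"linear": [0,-0.0007,-0.0003],"roll": -0.3},
    {"jaw": 1,"linear": [0,-0.0007,-0.0003],"roll": -0.4},
    {"jaw": 1,"linear": [0,-0.0007,-0.0003],"roll": -0.4}
  ]
}}

```text
t: 11.15
tool_pos: [0.5166, 0.0906, 0.1478]
orientation: [0.866, 1.384, -0.864]
force: [-2.2, -0.9, 4.5]
opening: 0.037
```

```bash
python3 go.py .5163 .0906 .147
```

```text
t 11.15 pos [0.5166 0.0906 0.1478] q [ 0.078 -0.057  1.76  -0.003  1.432 -0.379] F [-2.2 -0.9  4.5] T [-0.31  0.5  -0.03] op 0.037 yaw 26.23 tilt [-1.     0.005  0.006]
lin [ 0.0014 -0.0004 -0.0003]
```

Emit:
{"op": "apply_moves", "data": {
  "series": [
    {"jaw": 1,"linear": [-0.0003,-0.0006,-0.0007],"roll": -0.2},
    {"jaw": 1,"linear": [-0.0003,-0.0006,-0.0007],"roll": -0.4},
    {"jaw": 1,"linear": [-0.0003,-0.0006,-0.0007],"roll": -0.5},
    {"jaw": 1,"linear": [-0.0003,-0.0006,-0.0007],"roll": -0.5}
  ]
}}

```text
t: 11.65
tool_pos: [0.5163, 0.0907, 0.1481]
orientation: [0.666, 1.458, -0.665]
force: [-0.8, -1.9, 5.5]
opening: 0.0369
```

```bash
python3 go.py .5160 .0906 .147
```

```text
t 11.65 pos [0.5163 0.0907 0.1481] q [ 0.079 -0.059  1.761 -0.003  1.432 -0.639] F [-0.8 -1.9  5.5] T [-0.24  0.18  0.02] op 0.0369 yaw 41.14 tilt [-1.     0.004  0.007]
lin [ 0.0019 -0.0006 -0.0002]
```

Emit:
{"op": "apply_moves", "data": {
  "series": [
    {"jaw": 1,"linear": [-0.0008,-0.0003,0],"roll": -0.2},
    {"jaw": 1,"linear": [-0.0008,-0.0003,0],"roll": -0.4},
    {"jaw": 1,"linear": [-0.0008,-0.0003,0],"roll": -0.5},
    {"jaw": 1,"linear": [-0.0008,-0.0003,0],"roll": -0.5}
  ]
}}

```text
t: 12.15
tool_pos: [0.5163, 0.0907, 0.1485]
orientation: [0.464, 1.512, -0.464]
force: [0.1, -0.6, 3.3]
opening: 0.037
```

```bash
python3 go.py .5160 .0906 .147
```

```text
t 12.15 pos [0.5163 0.0907 0.1485] q [ 0.079 -0.059  1.761 -0.003  1.432 -0.899] F [ 0.1 -0.6  3.3] T [-0.15  0.1   0.02] op 0.037 yaw 56.02 tilt [-1.     0.002  0.008]
lin [ 0.0025 -0.0003 -0.0003]
```

Emit:
{"op": "apply_moves", "data": {
  "series": [
    {"jaw": 1,"linear": [-0.0003,0,0],"roll": -0.2},
    {"jaw": 1,"linear": [-0.0003,0,0],"roll": -0.4},
    {"jaw": 1,"linear": [-0.0003,0,0],"roll": -0.5},
    {"jaw": 1,"linear": [-0.0003,0,0],"roll": -0.5}
  ]
}}

```text
t: 12.65
tool_pos: [0.5161, 0.0906, 0.1483]
orientation: [0.26, 1.547, -0.263]
force: [-0.2, -0.8, 0.8]
opening: 0.0374
```

```bash
python3 go.py .5160 .0906 .147
```

```text
t 12.65 pos [0.5161 0.0906 0.1483] q [ 0.079 -0.059  1.761 -0.004  1.432 -1.158] F [-0.2 -0.8  0.8] T [-0.26  0.1   0.03] op 0.0374 yaw 70.89 tilt [-1.    -0.     0.008]
lin [ 0.0022 -0.0001 -0.0002]
```

Emit:
{"op": "apply_moves", "data": {
  "series": [
    {"jaw": 1,"linear": [0.0005,0,0],"roll": -0.15},
    {"jaw": 1,"linear": [0.0005,0,0],"roll": -0.3},
    {"jaw": 1,"linear": [0.0005,0,0],"roll": -0.3}
  ]
}}

```text
t: 13.02
tool_pos: [0.5155, 0.0907, 0.1472]
orientation: [0.139, 1.56, -0.142]
force: [0.2, -1.0, -2.5]
opening: 0.0373
```

```bash
python3 go.py .5160 .0906 .147
```

```text
t 13.03 pos [0.5155 0.0907 0.1472] q [ 0.079 -0.058  1.763 -0.003  1.432 -1.312] F [ 0.2 -1.  -2.5] T [-0.05  0.02 -0.  ] op 0.0373 yaw 79.73 tilt [-1.    -0.002  0.006]
lin [0.0003 0.     0.0008]
```

The push has vanished at about 65° of turn, which should be the start of the thread. Following it down.

Emit:
{"op": "apply_moves", "data": {
  "series": [
    {"jaw": 1,"linear": [0.001,0,0.0005],"roll": 0},
    {"jaw": 1,"linear": [0.0025,0,0.0005],"roll": 0},
    {"jaw": 1,"linear": [0.004,0,0.0005],"roll": 0},
    {"jaw": 1,"linear": [0.004,0,0.0005],"roll": 0}
  ]
}}

```text
t: 13.52
tool_pos: [0.5157, 0.0906, 0.1446]
orientation: [0.139, 1.56, -0.143]
force: [-0.8, -0.8, -2.5]
opening: 0.0376
```

```bash
python3 go.py .5160 .0906 .1395
```

```text
t 13.53 pos [0.5157 0.0906 0.1446] q [ 0.079 -0.056  1.765 -0.003  1.427 -1.312] F [-0.8 -0.8 -2.5] T [-0.13  0.12  0.01] op 0.0376 yaw 79.71 tilt [-1.    -0.002  0.006]
lin [0.0085 0.0001 0.0004]
```

Now 3 mm below the ledge level with no resistance: the drop is real. Going on to the gap floor.

Emit:
{"op": "apply_moves", "data": {
  "series": [
    {"jaw": 1,"linear": [0.003,0,0],"roll": 0},
    {"jaw": 1,"linear": [0.005,0,0],"roll": 0},
    {"jaw": 1,"linear": [0.0065,0,0],"roll": 0},
    {"jaw": 1,"linear": [0.008,0,0],"roll": 0},
    {"jaw": 1,"linear": [0.008,0,0],"roll": 0}
  ]
}}

```text
t: 14.15
tool_pos: [0.516, 0.0906, 0.1401]
orientation: [0.139, 1.56, -0.143]
force: [-0.7, -0.3, 0.3]
opening: 0.0371
```

```bash
python3 go.py .5160 .0906 .1395
```

```text
t 14.15 pos [0.516  0.0906 0.1401] q [ 0.078 -0.053  1.77  -0.003  1.418 -1.312] F [-0.7 -0.3  0.3] T [-0.12  0.08 -0.01] op 0.0371 yaw 79.71 tilt [-1.    -0.002  0.007]
lin [ 0.001   0.0001 -0.    ]
```

Emit:
{"op": "apply_moves", "data": {
  "series": [
    {"jaw": 1,"linear": [0.001,0,0],"roll": 0.15},
    {"jaw": 1,"linear": [0.0015,0,0],"roll": 0.3},
    {"jaw": 1,"linear": [0.002,0,0],"roll": 0.45},
    {"jaw": 1,"linear": [0.0025,0,0],"roll": 0.6},
    {"jaw": 1,"linear": [0.0025,0,0],"roll": 0.6}
  ]
}}

```text
t: 14.78
tool_pos: [0.5162, 0.0906, 0.1393]
orientation: [0.385, 1.529, -0.387]
force: [-2.2, -0.7, 5.2]
opening: 0.0372
```

```bash
python3 go.py .5160 .0906 .1395
```

```text
t 14.78 pos [0.5162 0.0906 0.1393] q [ 0.078 -0.052  1.771 -0.003  1.416 -0.998] F [-2.2 -0.7  5.2] T [-0.2   0.55 -0.01] op 0.0372 yaw 61.74 tilt [-1.     0.001  0.007]
lin [-0.0003 -0.0001 -0.0003]
```

Emit:
{"op": "apply_moves", "data": {
  "series": [
    {"jaw": 1,"linear": [0.0003,-0.0002,-0.0003],"roll": 0.15},
    {"jaw": 1,"linear": [0.0009,-0.0002,-0.0003],"roll": 0.3},
    {"jaw": 1,"linear": [0.0015,-0.0002,-0.0003],"roll": 0.45},
    {"jaw": 1,"linear": [0.002,-0.0002,-0.0003],"roll": 0.6},
    {"jaw": 1,"linear": [0.002,-0.0002,-0.0003],"roll": 0.6}
  ]
}}

```text
t: 15.4
tool_pos: [0.5161, 0.0907, 0.1382]
orientation: [0.629, 1.47, -0.628]
force: [-0.5, -0.2, 2.0]
opening: 0.037
```

```bash
python3 go.py .5160 .0906 .1395
```

```text
t 15.4 pos [0.5161 0.0907 0.1382] q [ 0.079 -0.052  1.773 -0.003  1.414 -0.686] F [-0.5 -0.2  2. ] T [-0.05  0.18  0.01] op 0.037 yaw 43.85 tilt [-1.     0.003  0.007]
lin [-0.0022 -0.0002 -0.    ]
```

Emit:
{"op": "apply_moves", "data": {
  "series": [
    {"jaw": 1,"linear": [0.0007,0,0],"roll": 0.15},
    {"jaw": 1,"linear": [0.0014,0,0],"roll": 0.3},
    {"jaw": 1,"linear": [0.002,0,0],"roll": 0.45},
    {"jaw": 1,"linear": [0.0027,0,0],"roll": 0.6},
    {"jaw": 1,"linear": [0.0027,0,0],"roll": 0.6}
  ]
}}

```text
t: 16.02
tool_pos: [0.5163, 0.0907, 0.1367]
orientation: [0.869, 1.383, -0.866]
force: [0.7, 0.1, 2.4]
opening: 0.0368
```

```bash
python3 go.py .5160 .0906 .1395
```

```text
t 16.02 pos [0.5163 0.0907 0.1367] q [ 0.079 -0.051  1.775 -0.003  1.41  -0.375] F [0.7 0.1 2.4] T [0.03 0.14 0.03] op 0.0368 yaw 26.02 tilt [-1.     0.006  0.006]
lin [-0.0047 -0.0005  0.    ]
```

Emit:
{"op": "apply_moves", "data": {
  "series": [
    {"jaw": 1,"linear": [0.0006,-0.0003,0],"roll": 0.15},
    {"jaw": 1,"linear": [0.0012,-0.0003,0],"roll": 0.3},
    {"jaw": 1,"linear": [0.0018,-0.0003,0],"roll": 0.4},
    {"jaw": 1,"linear": [0.0018,-0.0003,0],"roll": 0.4}
  ]
}}

```text
t: 16.52
tool_pos: [0.5166, 0.0906, 0.1361]
orientation: [1.026, 1.308, -1.021]
force: [0.4, -0.2, 2.9]
opening: 0.037
```

```bash
python3 go.py .5160 .0906 .1395
```

```text
t 16.52 pos [0.5166 0.0906 0.1361] q [ 0.078 -0.051  1.776 -0.003  1.408 -0.169] F [ 0.4 -0.2  2.9] T [-0.09  0.04 -0.02] op 0.037 yaw 14.21 tilt [-1.     0.008  0.005]
lin [-0.0056 -0.001  -0.0002]
```

Emit:
{"op": "apply_moves", "data": {
  "series": [
    {"jaw": 1,"linear": [0.0005,-0.0008,0],"roll": 0.12},
    {"jaw": 1,"linear": [0.001,-0.0008,0],"roll": 0.24},
    {"jaw": 1,"linear": [0.001,-0.0008,0],"roll": 0.3},
    {"jaw": 1,"linear": [0.001,-0.0008,0],"roll": 0.3}
  ]
}}

```text
t: 17.02
tool_pos: [0.5165, 0.0904, 0.1358]
orientation: [1.143, 1.243, -1.136]
force: [0.2, -1.6, 4.8]
opening: 0.0371
```

```bash
python3 go.py .5160 .0906 .1395
```

```text
t 17.02 pos [0.5165 0.0904 0.1358] q [ 0.078 -0.052  1.777 -0.004  1.407 -0.014] F [ 0.2 -1.6  4.8] T [-0.22  0.14 -0.02] op 0.0371 yaw 5.31 tilt [-1.     0.009  0.004]
lin [-0.0061 -0.0007 -0.0004]
```

Emit:
{"op": "apply_moves", "data": {
  "series": [
    {"jaw": 1,"linear": [0,-0.0003,0],"roll": 0.12},
    {"jaw": 1,"linear": [0,-0.0003,0],"roll": 0.24},
    {"jaw": 1,"linear": [0,-0.0003,0],"roll": 0.3},
    {"jaw": 1,"linear": [0,-0.0003,0],"roll": 0.3}
  ]
}}

```text
t: 17.52
tool_pos: [0.5162, 0.0904, 0.1358]
orientation: [1.258, 1.17, -1.25]
force: [-1.1, -0.5, 4.6]
opening: 0.0372
```

```bash
python3 go.py .5160 .0906 .1395
```

```text
t 17.52 pos [0.5162 0.0904 0.1358] q [ 0.078 -0.052  1.778 -0.003  1.407  0.142] F [-1.1 -0.5  4.6] T [-0.07  0.39  0.16] op 0.0372 yaw -3.61 tilt [-1.     0.009  0.002]
lin [-0.0061 -0.0003 -0.0003]
```

Height constant at 0.1358 over the last 9° and twist up to 0.16 N m: the collar is home and the thread is drawing tight. Releasing.

Emit:
{"op": "apply_moves", "data": {
  "series": [
    {"jaw": 1,"linear": [-0.0008,0,0],"roll": -0.03},
    {"jaw": -0.5,"linear": [-0.0008,0,0],"roll": -0.03},
    {"jaw": -0.8,"linear": [-0.0008,0,0],"roll": -0.03},
    {"jaw": -0.8,"linear": [-0.0008,0,0],"roll": -0.03},
    {"jaw": -0.8,"linear": [-0.0008,0,0],"roll": -0.03},
    {"jaw": -0.8,"linear": [-0.0008,0,0],"roll": -0.03}
  ]
}}

```text
t: 18.27
tool_pos: [0.5162, 0.0905, 0.1363]
orientation: [1.246, 1.178, -1.238]
force: [0.1, -0.8, -0.6]
opening: 0.0812
```

```bash
python3 go.py
```

```text
t 18.27 pos [0.5162 0.0905 0.1363] q [ 0.078 -0.052  1.777 -0.003  1.408  0.126] F [ 0.1 -0.8 -0.6] T [-0.08  0.03 -0.  ] op 0.0812 yaw -2.7 tilt [-1.     0.009  0.002]
```

Emit:
{"op": "apply_moves", "data": {
  "series": [
    {"jaw": -0.8,"linear": [-0.04,0,0],"roll": 0},
    {"jaw": -0.8,"linear": [-0.1,0,0],"roll": 0},
    {"jaw": -0.8,"linear": [-0.2,0,0],"roll": 0},
    {"jaw": -0.8,"linear": [-0.25,0,0],"roll": 0},
    {"jaw": -0.8,"linear": [-0.25,0,0.12],"roll": 0},
    {"jaw": -0.8,"linear": [-0.25,0,0.12],"roll": 0},
    {"jaw": -0.8,"linear": [-0.25,0,0.12],"roll": 0}
  ]
}}

```text
t: 19.15
tool_pos: [0.5113, 0.0185, 0.2862]
orientation: [1.248, 1.177, -1.24]
force: [0.7, -0.3, -1.1]
opening: 0.0838
```

```bash
python3 go.py; python3 - <<'E'
from h import *
a=[]
for n in("side","scene","wrist"):
    im,K,Rw,o=cam(n); u,v=map(int,proj((.5161,.0904,.15),K,Rw,o)); print(n,proj((.5161,.0904,.184),K,Rw,o).round(1)-[u-33,v-45])
    a.append(cv2.resize(im[max(v-45,0):max(v-45,0)+90,u-33:u+33],None,fx=4,fy=4,interpolation=cv2.INTER_CUBIC))
cv2.imwrite("pics/c5.png",np.hstack(a))
E
```

```text
t 19.15 pos [0.5113 0.0185 0.2862] q [-0.063 -0.139  1.586 -0.002  1.686 -0.014] F [ 0.7 -0.3 -1.1] T [-0.09  0.09  0.07] op 0.0838 yaw -2.81 tilt [-1.     0.009  0.002]
side [31.2 29.8]
scene [34.9 31.5]
wrist [33.4 45.6]
```

View pics/c5.png

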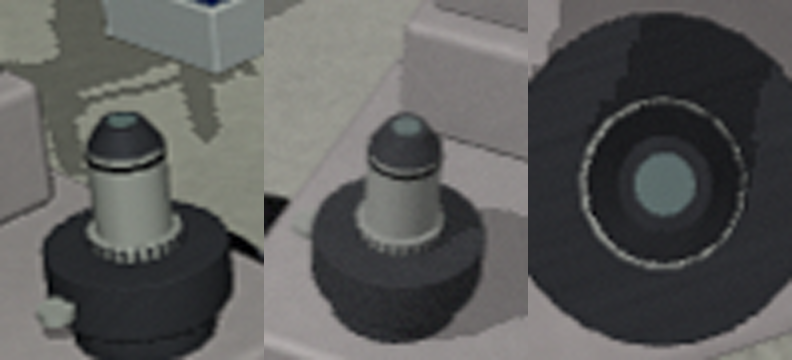

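All three crops show the objective upright with its collar flush on the nosepiece. The tops at (122,120) and (142,126) agree with the home prediction, (125,119) and (140,126). Handing in.

```bash
python3 -c "
from plant import *
print(close_job())"
```

```text
the job is handed in; nothing more can be done
None
```

The taller objective is screwed into the microscope port with its collar home, and I handed the job in at about 19 s of the 69 s limit.

- **Pick-up and rest:** I gripped the objective across the rack and lifted it out. I turned it 30° backward in the air because a lug looked to be over a stop, then rested it on the ledge.
- **Thread start:** Turning backward about 65°, the push vanished. The objective then went down freely by about 8 mm to the gap floor.
- **Screwing home:** I turned it clockwise 1.45 rad, to a final twist of about 0.16 N m. The height held at 0.1358 m over the last 9°, so I took it as seated, released it and backed away.

**Last checks:** The side, scene and wrist pictures show it upright and centred with the collar on the face. Its top lies within about 1 pixel of the predicted home position.

**Less tidy points:**
- On the ledge and at the start of the thread the push reached about 7 N, slightly over the carriage's 5.5 N threshold, so the nosepiece may have dipped about 1 mm for a moment.
- The ledge was felt about 1 mm lower than I had calculated, but the later drop and home heights fitted the contact height I measured.
- I did not look again at the shorter objective, the vials, the slide box or the blue look-alike, but no move came near enough to touch them.

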